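Ease the sagging bolt of the reagent cage over its bent keeper and hold the gate ajar

ROBOT

A 6-joint arm with a two-finger parallel gripper is mounted at the origin on the work surface. World frame = base frame: x ahead of the robot, y to its left, z up, the work surface at z = 0. Lengths are in mm, angles in rad, forces in N, time in s.
With the tool pointing down it reaches from about 250 to 775 mm from the base axis. Payload 4 kg.
Tool frame: the origin (TCP) lies at the very end of the fingers, on their centre line; the grasp point (between the pads) lies 19 mm behind it; z points along the fingers, x is the direction in which the jaws open and shut, and the axes are right-handed (so a half turn about z gives the same grasp; the last joint's range is limited). The gripper opens to 85 mm and grips with 20 to 120 N. Pads are 22 mm wide; open, the fingers measure 114 mm over their backs; the gripper's body (76 mm by 85 mm) begins 54 mm behind the grasp point. The pads swing forward as they close: fully open they stand 13 mm farther back than shut.
Start: joints at [-1.394, 0.087, 1.371, -0, 1.684, -0.103], TCP at [151.886, -528.629, 231.341] pointing down, gripper open.
Joint ranges: [-3.1, 3.1], [-0.76, 2.03], [0.27, 2.55], [-1.08, 4.22], [0.17, 2.65], [-2.57, 2.57]. Speed limits (rad/s): [2.79, 2.79, 3.14, 3.14, 3.14, 3.14].

INTERFACE

Orientations are given as a unit quaternion [w, x, y, z].
In Python, from rig import * gives the robot as it stands.
- The arm moves only by the tool step_arm, never from a script. Its argument "steps" is text: rows parted by semicolons, each of 5 numbers parted by spaces: the shift along the tool's x, y, z in m, then the turn about the tool's z in rad, then the finger opening in m, from 0 to 0.0854. A call has 1 to 8 rows; each row is the pose to reach, as a shift and turn from the pose measured when the call began, along the tool's axes at that moment; what a row does not reach only later rows make up. A row lasts 1/8 s, in which the tool goes at most 62.5 mm and 10.7 degrees, less where a joint would pass 70% of its speed; a pose out of reach is approached as far as the arm can. A call with a gripper value outside its range is refused whole. The fingers move at their own pace and stop on an object; "newtons" is the grip in N (left out, the last holds). Time passes only in rows, so rows that repeat a pose let the fingers close. It gives the time, the measured TCP pose, the force and the opening at its end, in the units of the state.
- get_state(): the state, without advancing time (a new reading comes with each control period).
- get_image(name): name is "scene" or "top" or "wrist"; returns a dict with "color" (420x560x3 uint8, blue, green, red), "vertical_fov" (degrees; the focal length in pixels is half the picture's height over the tangent of half this angle, whatever the lens; pixels are square), "cx", "cy" (the principal point, pixels), "T" (4x4, takes a point from camera to world coordinates); the wrist camera has in their place "tool_from_camera" (4x4, takes a point from camera to tool coordinates, whose origin is the TCP and whose axes are the tool frame's). Camera axes: x right, y down, z forward; pixel columns grow to the right and rows downward; lengths in mm; the calibration is good to about 2 mm. A picture is of the moment at which its call begins: read the wrist's pose just before it. There is no depth.
- job_done(): hands the job in, once; it reports no verdict.
The state is a dict: "t": time; "qpos": joint angles; "joint_vel": joint speeds; "tau": joint torques, N m; "ee_pos": TCP position; "tool_rot": TCP orientation; "contact_force": force on the tool from outside, world axes, zero at the start; "wrist_torque": the same for the moment, N m; "width": opening from 0.0 (shut) to 1.0 (fully open).
Only numpy, scipy, OpenCV 4.12 (cv2) and the standard library are available. Lean on these libraries where they do the work, as an engineer would, in place of code of your own. Each camera call takes 0.05 s, during which the arm holds its last target. There are 200 camera calls.

TASK

A colleague with both hands full needs a bottle from the low reagent cage on the bench, whose gate bolt (the bar with the white ball knob along the gate's top rail) sags and hangs on the bent-up lip of its keeper. Lift the bolt clear of the lip while drawing it back out of the keeper, gently, without forcing anything against the keeper, then pull the self-closing gate ajar, about a hand's width (roughly 11 cm) at its latch edge. Finish while still holding the gate there with the fingers, not letting go, and leave the bottles and everything else on the bench undisturbed.

Things in the scene. Friction and masses are not known exactly. Their poses are not given: they have to be found in the camera images.
- cage: fixed stainless-steel reagent cage of rods and square tube, 220 deep (its x) x 350 wide (its y) x 156 mm high, standing on the bench with a rod roof; origin at the centre of its underside, its x axis points from the gate side into the cage, its y axis along the gate from latch post to hinge post, z up
- gate (a joint): opening angle of the gate in rad: 0 closed, grows as its bolt side swings out along the cage's -x; 0.37 puts its latch edge 110 mm out. The gate is a tube frame 302 mm wide, 150 mm high at cage x = -100 mm, on a vertical hinge. Its spring shuts it when let go: about 2.5 N at the knob to start it, about 5 N to hold it ajar
- gate_hinge (a point): point on the gate's vertical hinge axis, 150 mm above the bench (cage frame: x -100, y +152 mm); 302 mm from the gate's latch edge
- bolt_knob (a point): centre of the white ball knob, 26 mm diameter, on a 9 mm stem on the bolt; 197 mm above the bench, 34 mm above the bolt's axis and, with the bolt home, 222 mm from the hinge axis towards the latch. All around it is lower, save the front guide, a loop on the gate 65 mm from it towards the latch (top 202 mm above the bench), and the keeper. Can be gripped from above in any direction
- bolt_nose (a point): centre of the end face of the bolt's nose. The bolt is a 12 mm square steel bar, 259 mm long, lying along the gate's top rail and pointing to the latch post (cage -y). A notch 11 mm wide and 6 mm deep is worn into its underside, its centre 25 mm behind the nose's end
- bolt (a joint): how far the bolt is drawn back from home, m, along the gate towards the hinge (cage +y): about 0 home, at most 0.055. The nose has passed the keeper's lip at 0.027 and is inside the gate's edge at 0.035. Slides with 1 to 2 N friction, stays where it is left
- bolt_sag (a joint): nodding angle of the bolt, rad: 0 level, negative nose down (-0.045 to 0.11), about -0.03 at rest, its notch hanging on the keeper's lip. To clear the lip the knob must rise 4 mm; at 13 mm the bolt meets the keeper's bridge: about 8 mm is right, kept up until the bolt is drawn 0.03. Takes 2 to 4 N; drops if let go
- keeper: fixed steel loop staple, 28 mm wide, 14 mm long along the bolt, on a sill plate on top of the latch post; top of its bridge 196 mm above the bench; origin at the centre of the sill's underside, 148 mm above the bench (cage x -100, y -171 mm). It encloses the nose with 4 mm either side, so the gate opens only once the bolt is drawn. Weakly screwed on: more than 20 N bends it
- keeper_lip (a point): middle of the top edge of the keeper's bent-up lip: the sill's edge nearest the gate, turned up, 4 mm thick, 22 mm wide, top 160 mm above the bench; with the bolt home it stands in the bolt's notch
- bottle_a: loose amber bottle in the cage, 60 mm diameter, 118 mm high; origin at the centre of its underside; leave standing
- bottle_b: loose amber bottle in the cage, 54 mm diameter, 128 mm high; origin at the centre of its underside; leave standing
- bottle_c: loose amber bottle in the cage, 66 mm diameter, 108 mm high; origin at the centre of its underside; leave standing
- beaker: glass beaker, 68 mm diameter, 90 mm high, on the bench before the hinge side of the cage, clear of the gate as long as it is opened less than 0.6 rad; origin at the centre of its underside
- jar: white jar with a red cap, 72 mm diameter, 95 mm high, on the bench beside the latch post; origin at the centre of its underside
- wash_bottle: white wash bottle with a bent spout, 64 mm diameter, 178 mm high, on the bench beside the hinge post; origin at the centre of its underside
- bolt_pivot (a point): level pin (along cage x) about which the bolt nods, in the worn rear barrel on the gate's top rail, 167 mm above the bench, 92 mm from the hinge axis; the knob is 130 mm from it with the bolt home
Things that resemble listed ones, but are neither listed nor needed, are in the scene too. What is shaped like the beaker but black is not meant.

How it is judged (in metres and radians):
On the way:
1. the bolt is drawn clear of the keeper's lip (27 mm or more) with the gate still closed (less than 0.1 rad) (value of joint bolt above 0.027 m and value of joint gate below 0.1 rad), for 0.1 s.
At the end, for the whole second after the job is handed in: the gate stands still, open between 0.27 and 0.50 rad (latch edge 80 to 145 mm out), the bolt drawn back more than 22 mm, the fingers still holding the gate or its bolt (more than 1 N) and nothing but the robot keeping it open (value of joint gate between 0.27 and 0.5 rad and velocity of joint gate between -0.05 and 0.05 rad/s and value of joint bolt above 0.022 m and contact force between the fingers and gate above 1 N and contact force between gate and beaker below 0.1 N); the arm keeps its last pose, push and grip.
It fails at once if more than 20 N on the keeper: bolt, gate or gripper forced against it (contact force between keeper and anything else above 20 N).
It fails at once if a bottle in the cage shifted by more than 15 mm (distance of any of bottle_a, bottle_b, bottle_c from where it was at the start of the episode above 0.015 m).
It fails at once if the beaker, jar or wash bottle shifted by more than 15 mm (distance of any of beaker, jar, wash_bottle from where it was at the start of the episode above 0.015 m).
It also fails if it takes over 35 s, if anything falls off the work surface, if the arm or the gripper's body presses on something with over 40 N, if the wrist force passes 120 N, or if a joint passes its speed limit or range.

## Working session

There is one attempt and no reset: what is moved stays moved. The work goes in short steps, Python scripts to look and compute and a tool call to move; the robot and the scene stay as the last step left them, time stands still between calls to the robot, and variables do not carry over. Pictures are saved under pics/ and viewed, about 8 in all and at most 12, crops included, and the job is handed in when it is done.

Besides the shell and the picture viewer there is one more tool, called after ">>>" as a command line: name --argument value ..., lists and objects as JSON in quotes. step_arm: Moves the arm, as the interface text tells. Its arguments: {"type":"object","properties":{"steps":{"type":"string"},"newtons":{"type":"number"}},"required":["steps"]}

```bash
mkdir -p pics; ls
cat > h.py <<'E'
from rig import *
import numpy as np, cv2
from scipy.spatial.transform import Rotation as R
def snap(n,tag):
    s=get_state(); d=get_image(n); cv2.imwrite(f'pics/{tag}.png',d['color'])
    T=np.array(d['T']) if 'T' in d else None
    if T is None:
        q=s['tool_rot']; W=np.eye(4); W[:3,:3]=R.from_quat([q[1],q[2],q[3],q[0]]).as_matrix(); W[:3,3]=s['ee_pos']
        T=W@np.array(d['tool_from_camera'])
    f=d['color'].shape[0]/2/np.tan(np.radians(d['vertical_fov'])/2)
    np.savez(f'pics/{tag}.npz',T=T,f=f,c=[d['cx'],d['cy']]); return d
def ray(tag,u,v):
    z=np.load(f'pics/{tag}.npz'); r=np.array([(u-z['c'][0])/z['f'],(v-z['c'][1])/z['f'],1])
    return z['T'][:3,3], z['T'][:3,:3]@r
def atz(tag,u,v,h):
    o,r=ray(tag,u,v); return o+r*(h-o[2])/r[2]
def proj(tag,p):
    z=np.load(f'pics/{tag}.npz'); c=np.linalg.inv(z['T'])@np.append(p,1); return c[:2]/c[2]*z['f']+z['c']
def tri(obs):
    A=np.zeros((3,3));b=np.zeros(3)
    for t,u,v in obs:
        o,r=ray(t,u,v); r=r/np.linalg.norm(r); M=np.eye(3)-np.outer(r,r); A+=M; b+=M@o
    return np.linalg.solve(A,b)
E
python3 - <<'E'
from h import *
a=snap('top','top0')['color'];b=snap('scene','scene0')['color'];snap('wrist','wrist0')
s=get_state();print(s)
for t in('top0','scene0'):
    z=np.load(f'pics/{t}.npz');print(t,z['T'].round(2),z['f'],z['c'])
E
```

```text
pics
{'t': 0.15, 'qpos': array([-1.39408727e+00,  8.78397180e-02,  1.37193837e+00,  3.84961979e-06,
        1.68361131e+00, -1.03110612e-01]), 'joint_vel': array([-0.00031788, -0.00148684, -0.003791  ,  0.00112427,  0.00063252,
        0.00193323]), 'tau': array([ 8.45213490e-04, -3.52374279e+01, -3.13679194e+01, -2.89237951e-04,
        8.01967923e-03, -8.16875570e-06]), 'ee_pos': array([ 151.82212018, -528.22225428,  230.36237456]), 'tool_rot': array([-6.12843425e-04,  7.98805897e-01, -6.01588174e-01, -6.56882565e-04]), 'contact_force': array([-0.3826347 ,  0.44782753, -0.03977851]), 'wrist_torque': array([-0.00154214,  0.0233195 , -0.02260814]), 'width': 1.0014386183746256}
top0 [[-0.00000e+00 -1.00000e+00  9.00000e-02  4.30890e+02]
 [-1.00000e+00 -0.00000e+00 -2.00000e-02  1.01710e+02]
 [ 2.00000e-02 -9.00000e-02 -1.00000e+00  1.15163e+03]
 [ 0.00000e+00  0.00000e+00  0.00000e+00  1.00000e+00]] 432.153757409156 [285.26817015 202.66879996]
scene0 [[ 7.00000e-01  5.80000e-01 -4.20000e-01  1.10353e+03]
 [ 7.20000e-01 -5.60000e-01  4.20000e-01 -4.99350e+02]
 [ 1.00000e-02 -5.90000e-01 -8.10000e-01  1.21451e+03]
 [ 0.00000e+00  0.00000e+00  0.00000e+00  1.00000e+00]] 528.731185305535 [277.05166215 213.80015745]
```

View pics/top0.png

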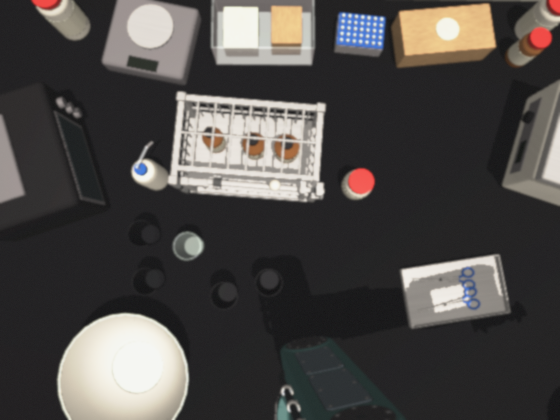

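View pics/scene0.png

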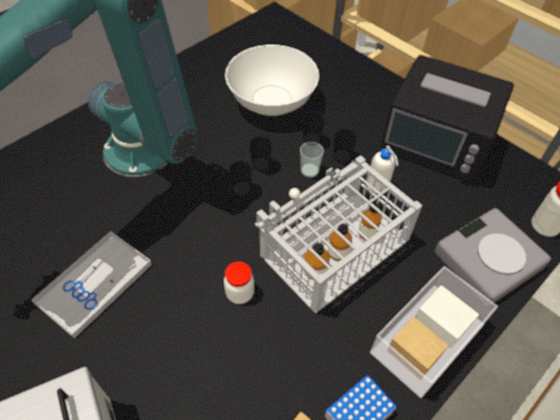

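The top view shows the cage at columns 172–325, rows 93–200, with the gate side facing the robot. The latch post is at the right (about 320,190) and the knob near (275,185). In the scene view the knob is near (295,194). I'll enlarge both.

Run:
```python
from h import *
a=cv2.imread('pics/top0.png')[165:210,165:335];b=cv2.imread('pics/scene0.png')[155:260,250:410]
a=cv2.resize(a,(680,180),interpolation=cv2.INTER_CUBIC);b=cv2.resize(b,(640,420),interpolation=cv2.INTER_CUBIC)
c=np.zeros((600,680,3),np.uint8);c[:180]=a;c[180:,:640]=b;cv2.imwrite('pics/crop0.png',c)
```

```text
(no output)
```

View pics/crop0.png

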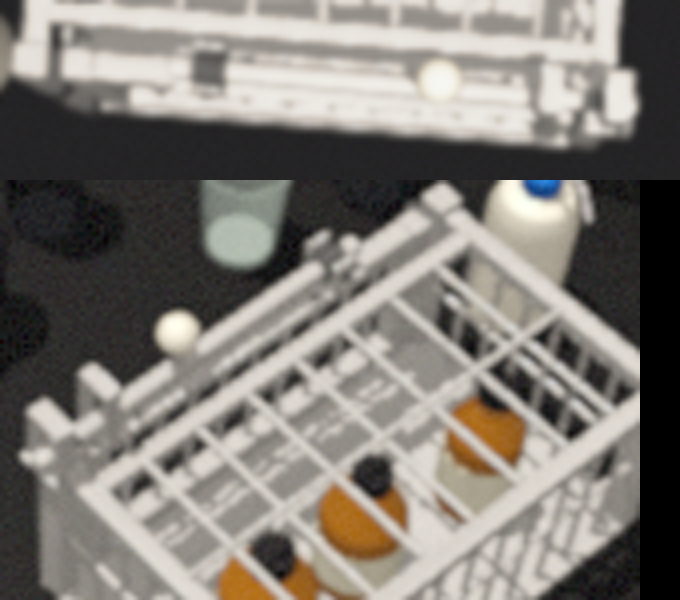

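Run:
```python
from h import *
print('tri knob',tri([('top0',274.4,184.6),('scene0',294.1,192.7)]))
k=atz('top0',274.4,184.6,197);print(k, atz('scene0',294.1,192.7,197))
g=atz('top0',302.5,187,202);kp=atz('top0',319.6,189.5,196);p=atz('top0',217,182,175)
print('guide',g,'keeper',kp,'pivot',p,'d',np.linalg.norm((g-k)[:2]),np.linalg.norm((kp-k)[:2]),np.linalg.norm((p-k)[:2]))
# cage corners rear roof
c1=atz('top0',181,97,156);c2=atz('top0',321.5,106,156);d=c1-c2;print(c1,c2,np.linalg.norm(d),np.degrees(np.arctan2(d[1],d[0])))
d=p-kp;print(np.degrees(np.arctan2(d[1],d[0])))
```

```text
tri knob [561.44281446 108.41685681 198.71943338]
[561.5856319  108.32577848 197.        ] [560.60914234 109.55659478 197.        ]
guide [555.5947745   46.01207852 202.        ] keeper [550.79268477   7.50156505 196.        ] pivot [570.43651212 238.97777753 175.        ] d 62.60101895956873 101.40024516879947 130.95145259655757
[775.35636355 329.01770401 156.        ] [755.02425939  -2.74933508 156.        ] 332.38947439485815 86.49305542870526
85.14931526656648
```

Both cameras agree on the knob at about (561.3, 108.6, 198), and its distances to the guide, pivot and keeper match the given sizes. Cage +y lies at about 86° in world. I'll go above it with the jaws along cage x.

```bash
cat >> h.py <<'E'
def row(x,y,z,yaw):
    "row (tool shift m, turn) to reach TCP x,y,z mm with tool x axis at world yaw deg"
    s=get_state(); q=s['tool_rot']; M=R.from_quat([q[1],q[2],q[3],q[0]]).as_matrix()
    d=M.T@(np.array([x,y,z])-s['ee_pos'])/1000; cur=np.degrees(np.arctan2(M[1,0],M[0,0]))
    t=(cur-yaw+180)%360-180
    print('t',round(s['t'],2),'tcp',s['ee_pos'].round(1),'yaw',round(cur,1),'tilt',M[:,2].round(3),'F',s['contact_force'].round(1),'w',round(s['width']*85.4,1)); print('row',d.round(4),round(np.radians(t),3))
E
python3 - <<'E'
from h import *
row(561,108,300,-4)
d=get_image('wrist');print(np.array(d['tool_from_camera']).round(2),d['vertical_fov'],d['cx'],d['cy'])
E
```

```text
t 0.15 tcp [ 151.8 -528.2  230.4] yaw -74.0 tilt [-0.     0.002 -1.   ] F [-0.4  0.4 -0. ] w 85.5
row [-0.4986 -0.569  -0.0686] -1.221
[[   1.      0.     -0.      0.41]
 [  -0.      0.95    0.3   -75.97]
 [   0.     -0.3     0.95 -143.76]
 [   0.      0.      0.      1.  ]] 63.54365616494685 281.04831479627893 210.8628209039569
```

>>> step_arm --steps "-0.03 -0.035 -0.05 -0.1 0.0854;-0.5 -0.57 -0.07 -1.22 0.0854;-0.5 -0.57 -0.07 -1.22 0.0854;-0.5 -0.57 -0.07 -1.22 0.0854;-0.5 -0.57 -0.07 -1.22 0.0854;-0.5 -0.57 -0.07 -1.22 0.0854;-0.5 -0.57 -0.07 -1.22 0.0854;-0.5 -0.57 -0.07 -1.22 0.0854" --newtons 25

```text
t: 1.2
ee_pos: [412.0, -122.9, 291.9]
tool_rot: [-0.0, 0.999, -0.035, 0.0]
contact_force: [0.7, -0.9, 0.2]
width: 1.002
```

```bash
python3 -c "
from h import *
row(561,108,300,-4)"
```

```text
t 1.2 tcp [ 412.  -122.9  291.9] yaw -4.0 tilt [ 0.     0.001 -1.   ] F [ 0.7 -0.9  0.2] w 85.6
row [ 0.1325 -0.2407 -0.0078] -0.0
```

>>> step_arm --steps "0.132 -0.241 -0.008 0 0.0854;0.132 -0.241 -0.008 0 0.0854;0.132 -0.241 -0.008 0 0.0854;0.132 -0.241 -0.008 0 0.0854;0.132 -0.241 -0.008 0 0.06;0.132 -0.241 -0.008 0 0.06;0.132 -0.241 -0.008 0 0.06"

```text
t: 2.08
ee_pos: [560.2, 107.7, 300.0]
tool_rot: [-0.0, 0.999, -0.035, -0.0]
contact_force: [-0.6, -0.0, 0.0]
width: 0.704
```

```bash
python3 -c "
from h import *
row(561,108,178,-4)
snap('wrist','w1')
print(proj('w1',[561.3,108.5,198]))"
```

```text
t 2.08 tcp [560.2 107.7 300. ] yaw -4.0 tilt [-0.  0. -1.] F [-0.6 -0.   0. ] w 60.2
row [ 0.0008 -0.0003  0.122 ] -0.001
[282.94826385 208.37875601]
```

View pics/w1.png

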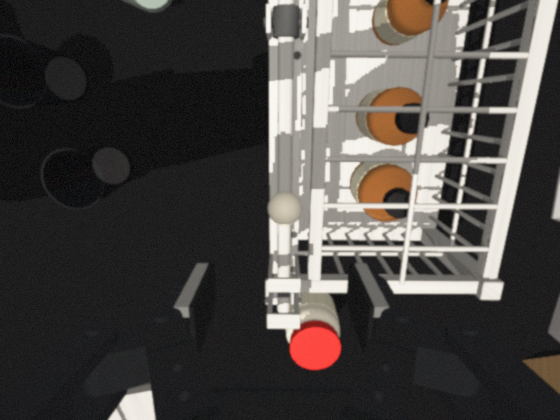

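Knob at (285,208), within 2 px of the prediction. The bolt lies nearly along the column, from the barrel at (286,22) to the keeper at (283,320). I'll refine the position and gate direction.

```bash
python3 -c "
from h import *
k=atz('w1',285,208,197);b=atz('w1',286.5,22,175);e=atz('w1',283,320,196);g=atz('w1',283.5,285,202)
print(k,b,e,g)
for a in(b,e,g):
  d=a-k; print(np.linalg.norm(d[:2]),np.degrees(np.arctan2(d[1],d[0])))
row(k[0],k[1],178,-4)"
```

```text
[562.86051899 108.38715274 197.        ] [572.85590373 238.80393082 175.        ] [554.51022785   8.77920502 196.        ] [557.41090839  45.60310504 202.        ]
130.79924969618702 85.61731262572413
99.95734395480991 -94.79199078969707
63.020115054071084 -94.96079935078188
t 2.12 tcp [560.2 107.3 300.3] yaw -4.1 tilt [ 0.  0. -1.] F [-0.7  0.8  0.5] w 60.0
row [ 0.0026 -0.0012  0.1223] -0.001
```

>>> step_arm --steps "0.002 -0.001 0.04 0.008 0.05;0.002 -0.001 0.08 0.008 0.05;0.002 -0.001 0.105 0.008 0.05;0.002 -0.001 0.122 0.008 0.045;0.002 -0.001 0.122 0.008 0.04;0.002 -0.001 0.122 0.008 0.036;0.002 -0.001 0.122 0.008 0.036"

```text
t: 3.0
ee_pos: [563.1, 108.3, 180.1]
tool_rot: [-0.0, 0.999, -0.04, 0.002]
contact_force: [-0.4, -0.5, -0.5]
width: 0.425
```

```bash
python3 -c "
from h import *
row(562.3,108.5,178,-4.5)
d=snap('wrist','w2')
print(proj('w2',[562.3,108.5,197]))
cv2.imwrite('pics/w2c.png',cv2.resize(d['color'][150:420,150:410],None,fx=2.2,fy=2.2,interpolation=cv2.INTER_CUBIC))"
```

```text
t 3.0 tcp [563.1 108.3 180.1] yaw -4.6 tilt [ 0.003  0.001 -1.   ] F [-0.4 -0.5 -0.5] w 36.3
row [-0.0008 -0.0002  0.0021] -0.001
[279.90647082 291.73862754]
```

View pics/w2c.png

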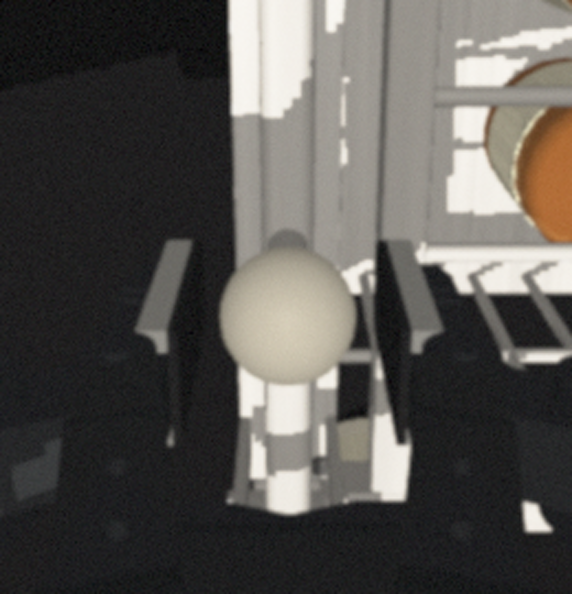

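The ball is centred between the pads to within about 0.5 mm, at crop (288,316). I'll lower 2 mm and close gently.

>>> step_arm --steps "0 0 0.002 0 0.032;0 0 0.002 0 0.029;0 0 0.002 0 0.027;0 0 0.002 0 0.026;0 0 0.002 0 0.025;0 0 0.002 0 0.023;0 0 0.002 0 0.02" --newtons 25

```text
t: 3.92
ee_pos: [562.7, 108.4, 178.0]
tool_rot: [-0.0, 0.999, -0.04, 0.001]
contact_force: [-2.0, 0.1, 1.6]
width: 0.281
```

```bash
python3 -c "
from h import *
row(562.3,108.5,186,-4.5)"
```

```text
t 3.92 tcp [562.7 108.4 178. ] yaw -4.5 tilt [ 0.002  0.001 -1.   ] F [-2.   0.1  1.6] w 24.0
row [-0.0004 -0.0001 -0.008 ] -0.001
```

Gripped. Now lift by 8 mm.

>>> step_arm --steps "0 0 0 0 0.015;0 0 -0.001 0 0.015;0 0 -0.002 0 0.015;0 0 -0.004 0 0.015;0 0 -0.006 0 0.015;0 0 -0.007 0 0.015;0 0 -0.008 0 0.015;0 0 -0.008 0 0.015" --newtons 40

```text
t: 4.92
ee_pos: [562.6, 108.5, 185.9]
tool_rot: [-0.001, 0.999, -0.04, 0.001]
contact_force: [-0.1, 1.1, -4.3]
width: 0.274
```

```bash
python3 -c "
from h import *
row(562.3,108.5,186,-4.5)
d=snap('wrist','w3')
cv2.imwrite('pics/w3c.png',cv2.resize(d['color'][150:420,150:410],None,fx=2.2,fy=2.2,interpolation=cv2.INTER_CUBIC))"
```

```text
t 4.92 tcp [562.6 108.5 185.9] yaw -4.5 tilt [ 0.002  0.001 -1.   ] F [-0.1  1.1 -4.3] w 23.4
row [-0.0003 -0.     -0.0001] -0.001
```

View pics/w3c.png

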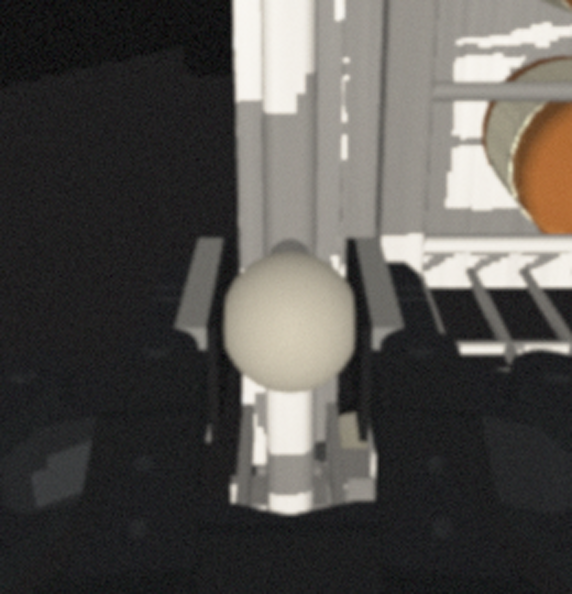

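```bash
python3 -c "
from h import *
for z in (199,203,205,207): print(z,proj('w3',[562.5,108.5,z]))
print(proj('w2',[562.5,108.5,197]))
u=np.array([np.cos(np.radians(85.5)),np.sin(np.radians(85.5))])
for d in (15,38): p=np.array([562.6,108.5])+u*d; row(p[0],p[1],186,-4.5)"
```

```text
199 [281.38087821 287.41579263]
203 [281.40417777 292.26507791]
205 [281.41629864 294.78776864]
207 [281.42875074 297.37939728]
[280.37695934 291.70505756]
t 4.97 tcp [562.7 108.5 185.9] yaw -4.5 tilt [ 0.002  0.001 -1.   ] F [-0.1  2.1 -4. ] w 23.6
row [-0.0001 -0.015  -0.0001] -0.001
t 4.97 tcp [562.7 108.5 185.9] yaw -4.5 tilt [ 0.002  0.001 -1.   ] F [-0.1  2.1 -4. ] w 23.6
row [-0.0001 -0.038  -0.0001] -0.001
```

Lifted 8 mm without slip (ball at z≈205). Draw back along the gate, first 14 mm.

>>> step_arm --steps "0 -0.002 0 0 0.015;0 -0.005 0 0 0.015;0 -0.008 0 0 0.015;0 -0.011 0 0 0.015;0 -0.014 0 0 0.015"

```text
t: 5.6
ee_pos: [563.8, 122.6, 185.9]
tool_rot: [-0.0, 0.999, -0.04, 0.001]
contact_force: [0.9, -0.7, -3.5]
width: 0.275
```

>>> step_arm --steps "0 -0.004 0 0 0.015;0 -0.008 0 0 0.015;0 -0.012 0 0 0.015;0 -0.016 0 0 0.015;0 -0.02 0 0 0.015;0 -0.024 0 0 0.015;0 -0.026 0 0 0.015;0 -0.026 0 0 0.015"

```text
t: 6.6
ee_pos: [565.9, 149.0, 185.9]
tool_rot: [-0.001, 0.999, -0.039, 0.001]
contact_force: [-0.1, 0.7, -3.4]
width: 0.278
```

```bash
python3 -c "
from h import *
row(562.3,108.5,186,-4.5)
d=snap('wrist','w4')
cv2.imwrite('pics/w4c.png',cv2.resize(d['color'][150:420,150:410],None,fx=2.2,fy=2.2,interpolation=cv2.INTER_CUBIC))"
```

```text
t 6.6 tcp [565.9 149.  185.9] yaw -4.5 tilt [ 0.002  0.002 -1.   ] F [-0.1  0.7 -3.4] w 23.7
row [-0.0004  0.0407 -0.0002] -0.0
```

View pics/w4c.png

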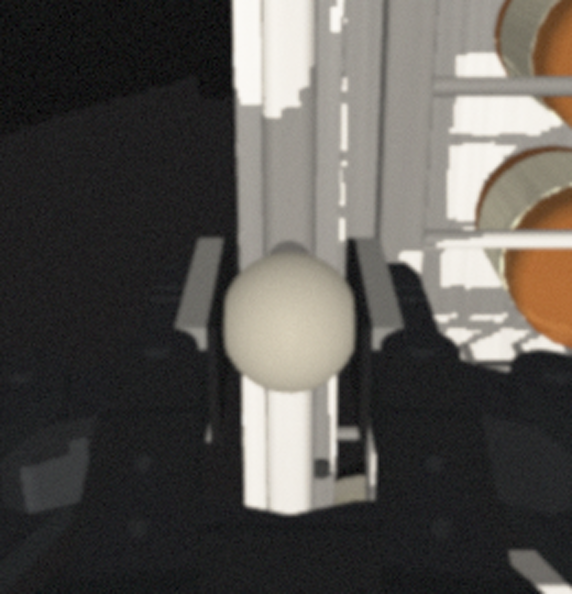

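The ball sits in the grip as before at (290,322), so the bolt is drawn about 40 mm. Now I'll compute the gate's arc about the hinge, 181 mm from the knob.

```bash
python3 -c "
from h import *
s=get_state();k=s['ee_pos'][:2];a=np.radians(85.5);h=k+181.4*np.array([np.cos(a),np.sin(a)]);print(h)
q=s['tool_rot'];M=R.from_quat([q[1],q[2],q[3],q[0]]).as_matrix()
for t in (.02,.05,.09,.13,.17,.21,.25,.29,.33,.37,.39):
  c,n=np.cos(-t),np.sin(-t);p=h+np.array([[c,-n],[n,c]])@(k-h);print(t,(M.T@np.append(p-k,0)/1000).round(4))"
```

```text
[580.09988279 329.8409772 ]
0.02 [-0.0036 -0.     -0.    ]
0.05 [-0.0091 -0.0002 -0.    ]
0.09 [-0.0163 -0.0007 -0.    ]
0.13 [-0.0235 -0.0015 -0.0001]
0.17 [-0.0307 -0.0026 -0.0001]
0.21 [-0.0378 -0.004  -0.0001]
0.25 [-0.0449 -0.0056 -0.0001]
0.29 [-0.0519 -0.0076 -0.0001]
0.33 [-0.0588 -0.0098 -0.0001]
0.37 [-0.0656 -0.0123 -0.0001]
0.39 [-0.069  -0.0136 -0.0001]
```

>>> step_arm --steps "-0.0036 0 0 0.02 0.015;-0.009 0 0 0.05 0.015;-0.0127 -0.0004 0 0.07 0.015;-0.0163 -0.0007 0 0.09 0.015;-0.02 -0.0011 0 0.11 0.015;-0.0235 -0.0015 0 0.13 0.015;-0.027 -0.002 0 0.15 0.015;-0.0307 -0.0026 0 0.17 0.015"

```text
t: 7.65
ee_pos: [535.4, 153.9, 185.9]
tool_rot: [-0.001, 0.992, -0.125, 0.001]
contact_force: [4.0, -0.2, -4.3]
width: 0.276
```

```bash
python3 -c "
from h import *
s=get_state();k=s['ee_pos'][:2];h=np.array([580.1,329.8]);v=k-h;print(np.linalg.norm(v),s['contact_force'],s['width'])
q=s['tool_rot'];M=R.from_quat([q[1],q[2],q[3],q[0]]).as_matrix()
v0=np.array([565.9,149.])-h;th=-(np.arctan2(v[1],v[0])-np.arctan2(v0[1],v0[0]));print((th+np.pi)%(2*np.pi)-np.pi)
for t in (.04,.08,.12,.16,.2,.22):
  c,n=np.cos(-t),np.sin(-t);p=h+np.array([[c,-n],[n,c]])@v;print(t,(M.T@np.append(p-k,0)/1000).round(4))"
```

```text
181.45135185355028 [ 3.95789528 -0.16774301 -4.29401728] 0.2758309665691682
0.1706999996685905
0.04 [-0.0073 -0.0001 -0.    ]
0.08 [-0.0145 -0.0006 -0.    ]
0.12 [-0.0217 -0.0013 -0.    ]
0.16 [-0.0289 -0.0023 -0.0001]
0.2 [-0.0361 -0.0036 -0.0001]
0.22 [-0.0396 -0.0043 -0.0001]
```

Force is about 4 N, as expected from the spring. Continue to about 0.38 rad.

>>> step_arm --steps "-0.0054 -0.0001 0 0.03 0.015;-0.0109 -0.0004 0 0.06 0.015;-0.0163 -0.0008 0 0.09 0.015;-0.0217 -0.0013 0 0.12 0.015;-0.0271 -0.002 0 0.15 0.015;-0.0325 -0.003 0 0.18 0.015;-0.0361 -0.0036 0 0.2 0.015;-0.0361 -0.0036 0 0.2 0.015"

```text
t: 8.65
ee_pos: [501.0, 166.3, 185.9]
tool_rot: [-0.001, 0.975, -0.223, 0.001]
contact_force: [3.9, -2.5, -2.9]
width: 0.279
```

>>> step_arm --steps "0 0 0 0 0.015;0 0 0 0 0.015;0 0 0 0 0.015;0 0 0 0 0.015"

```text
t: 9.15
ee_pos: [501.1, 166.2, 185.9]
tool_rot: [-0.001, 0.975, -0.223, 0.001]
contact_force: [4.3, -2.1, -3.4]
width: 0.275
```

```bash
python3 -c "
from h import *
s=get_state();k=s['ee_pos'][:2];h=np.array([580.1,329.8]);v=k-h;print(s['t'],np.linalg.norm(v),s['contact_force'],s['width'],np.abs(s['joint_vel']).max())
v0=np.array([565.9,149.])-h;th=-(np.arctan2(v[1],v[0])-np.arctan2(v0[1],v0[0]));print((th+np.pi)%(2*np.pi)-np.pi)
a=snap('wrist','w5')['color'];b=snap('scene','s5')['color'];t=snap('top','t5')['color']
c=np.zeros((600,800,3),np.uint8);c[:297,:286]=cv2.resize(a[150:420,150:410],None,fx=1.1,fy=1.1)
c[:300,290:800]=cv2.resize(t[80:260,110:416],(510,300),interpolation=cv2.INTER_CUBIC)
c[300:,:500]=cv2.resize(b[110:320,200:450],None,fx=2,fy=2)[:300]
cv2.imwrite('pics/c5.png',c)"
```

```text
9.15 181.64838984458973 [ 4.31701586 -2.09872543 -3.36968979] 0.27543501982426266 0.0016607233576025043
0.37141815485074803
```

View pics/c5.png

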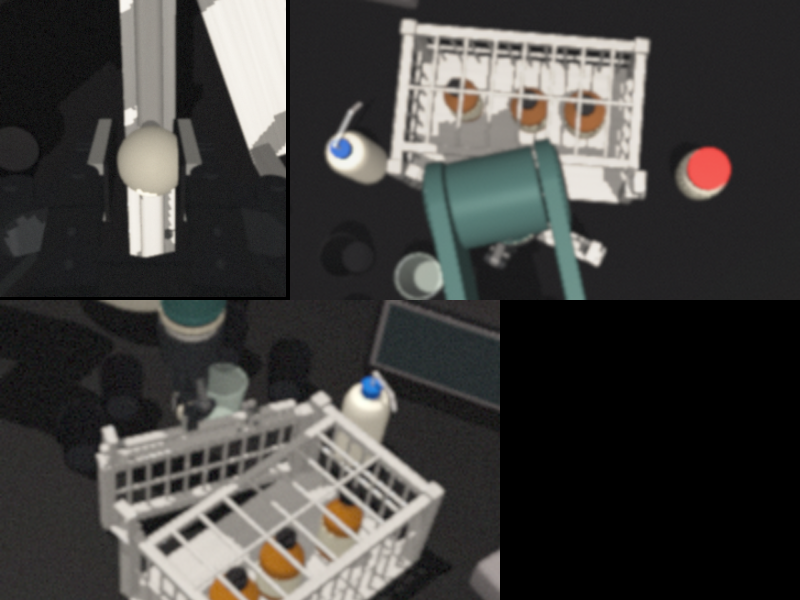

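The gate stands ajar. Its free end shows at about (590,250) in the top crop, the ball is still between the pads at (148,160), and the beaker (about 418,277) and bottles look unmoved. Handing in.

```bash
python3 -c "
from h import *
print(job_done()); s=get_state(); print(s['t'],s['ee_pos'],s['contact_force'],s['width'])"
```

```text
the job is handed in; nothing more can be done
None
the job is handed in; nothing more can be done
```

The job is handed in with the gate standing ajar and the fingers still gripping the bolt's knob; the hand-in reported no verdict.

- **Bolt:** I lifted the knob 8 mm and drew the bolt back about 40 mm with the gate closed. The measured force on the tool stayed below about 5 N throughout. The camera showed the knob had not slipped in the grip.
- **Gate:** I swung the gate along its arc to about 0.37 rad, roughly 110 mm at the latch edge. That angle comes from the tool's position about the estimated hinge. At 9.15 s it was standing still, with about 5 N of sideways pull, in line with the spring.
- **Other objects:** In the last pictures the bottles, beaker, jar and wash bottle looked undisturbed, and the beaker was clear of the gate. I judged this by eye and did not measure shifts.

I could not read the keeper force or the gate angle directly. No check failed or disagreed, apart from position differences of 1 to 2 mm between cameras.

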